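# Gauge the depth of a post bore in a cast-resin stand base

## Task

Take the depth gauge out of its wooden block by its black knob and measure the bore in the blue resin stand base: set the gauge's bar flat on the top with the rod in the bore and push the rod down until it bottoms, gently, since the floor of the bore is thin. Then put the gauge back upright in its well, standing free, with the reading not shifted. Leave the blue base where it stands and everything else alone.

Things in the scene. Friction and masses are not known exactly. Their poses are not given: they have to be found in the camera images.
- gauge: Depth gauge, 150 g: a flat steel bar 20 x 70 x 12 mm (70 along its y) with a round guide boss (dia 20, to 24 mm above the bar's underside), through which a rod slides vertically. Origin: centre of the bar's underside, on the rod's axis; z up along the rod. The rod carries a knob at its top and is held in the bar by friction.
- rod (a joint): How far the rod stands out below the bar's underside (m), 0 to 0.060; this is the gauge's reading. It grows as the knob is pushed down towards the bar. The rod slides in the bar against about 5 N of friction, either way, and otherwise stays where it is, so the bar hangs from it when the gauge is lifted by the knob. It starts 4 to 14 mm out.
- rod_tip (a point): Centre of the rod's lower end. Rod dia 8 mm, steel-grey with dark rings every 5 mm, its end flat with a 1.2 mm chamfer.
- knob (a point): Centre of the round black knob on top of the rod: dia 22 mm, 22 mm tall (11 mm above and below this point), 95 mm above the rod's tip. The knob's underside is 60 mm above the boss at reading 0 and comes down with the rod.
- gauge_block: Fixed beech block 80 x 120 x 70 mm (x, y, z), origin at the centre of its underside. Three short drills stand up to 22 mm out of its top, in a row 43 mm to its +y side of the centre.
- well (a point): Centre of the mouth of the gauge's well in the top of the block (70 mm above the table): an upright hole dia 20 mm right through the block. The gauge stands here with its bar flat on the block's top and its rod in the well.
- blue_base: Blue cast-resin stand base with gold flecks, loose, about 0.5 kg: scalloped foot dia 118 mm, 24 mm high, from which ribs run up a round hub dia 80 mm whose flat top is 70 mm above the table. Origin at the centre of its underside.
- blue_base_bore (a point): Centre of the mouth of a blind upright bore, dia 12 mm, in the middle of the blue base's flat top. Its depth is not known: from 18 to 46 mm, to a flat floor (bore_floor_c0 is a point 5 mm under that floor). The floor is thin: more than 25 N on the base cracks it, so come down no faster than 10 to 15 mm/s and stop as soon as the push rises clearly above the rod's friction.
- smoke_base: Base of the same shape and size in smoke-black resin, with a bore of its own; not to be measured. Origin at the centre of its underside.
- tweezers: Dark steel tweezers lying on the table, 130 mm long along x, 7 mm high. Leave alone.
- dropper: White dropper bottle, dia 36, 102 mm tall, origin at the centre of its underside. Leave alone.
- cup: Clear measuring cup, dia 68 at the rim, 85 mm tall, origin at the centre of its underside. Leave alone.
- pipette: White pipette tube with an orange cap, lying, 125 mm along x, 14 mm high. Leave alone.
- brass_post: Brass post lying on the table, dia 10 to 12, 76 mm along x. Leave alone.
There are look-alikes about, which are no part of the job. Of the things that look like the blue_base, the smaller one is meant.

How it is judged:
On the way:
1. the gauge's bar lies flat on top of the blue base, within 1.5 mm, and the rod's tip stands in the bore on its floor, within 1.5 mm (horizontal distance between rod_tip and blue_base_bore below 0.004 m and z of gauge in the frame of blue_base_bore between -0.0015 and 0.0015 m and angle between gauge's own z axis and vertical below 0.035 rad and z of bore_floor_c0 in the frame of rod_tip above -0.0065 m), for 0.2 s.
At the end, for the whole second after the job is handed in: The gauge stands at rest, untouched and upright in its well (rod within 7 mm of its centre, bar flat on the block within 1.5 mm); its reading equals the bore's depth within 2 mm, so the tip is level with the bore's floor; the blue base is within 12 mm of where it was (horizontal distance between gauge and well below 0.007 m and z of gauge in the frame of well between -0.0015 and 0.0015 m and angle between each of gauge, blue_base's own z axis and vertical below 0.02 rad and linear speed of gauge below 0.01 m/s and z of bore_floor_c0 in the frame of rod_tip between -0.007 and -0.003 m and contact force between the fingers and gauge below 0.1 N and distance of blue_base from where it was at the start of the episode below 0.012 m).
It fails at once if the gauge is pressed on the blue base with more than 25 N (contact force between gauge and blue_base above 25 N).
It fails at once if the blue base is shoved more than 12 mm or tipped (distance of blue_base from where it was at the start of the episode above 0.012 m or angle between blue_base's own z axis and vertical above 0.1 rad).
It fails at once if the smoke-black base or another bystander (tweezers, dropper bottle, cup, pipette, brass post) is moved more than 15 mm (distance of any of smoke_base, tweezers, dropper, cup, pipette, brass_post from where it was at the start of the episode above 0.015 m).
It also fails if it takes over 51 s, if anything falls off the work surface, if the arm or the gripper's body presses on something with over 40 N, if the wrist force passes 120 N, or if a joint passes its speed limit or range.

## Robot

A 7-joint arm with a two-finger parallel gripper is mounted at the origin on the work surface. World frame = base frame: x ahead of the robot, y to its left, z up, the work surface at z = 0. Lengths are in m, angles in rad, forces in N, time in s.
With the tool pointing down it reaches from about 0.425 to 0.925 m from the base axis. Payload 6.8 kg.
Tool frame: the origin (TCP) lies on the centre line of the jaws, within the pads' length; the fingertips stand 8 mm ahead of it and the grasp point (between the pads) lies 11 mm behind it; z points along the fingers, y is the direction in which the jaws open and shut (so a half turn about z gives the same grasp; the last joint's range is limited). The gripper opens to 85 mm and grips with 20 to 120 N. Pads are 22 mm wide; open, the fingers measure 114 mm over their backs; the gripper's body (76 mm by 85 mm) begins 54 mm behind the grasp point. The pads swing forward as they close: fully open they stand 13 mm farther back than shut.
Start: joints at [1.006, 0.477, 0.022, 1.555, -0.011, 1.109, -0.083], TCP at [0.298, -0.606, 0.217] pointing down, gripper open.
Joint ranges: [-2.96, 2.96], [-0.34, 2.1], [-1.41, 1.46], [0.24, 2.44], [-1.37, 4.51], [0.17, 1.92], [-2.96, 2.96]. Speed limits (rad/s): [2.39, 2.39, 3.14, 3.14, 3.14, 3.14, 3.14].

## Interface

Orientations are given as a unit quaternion [x, y, z, w].
In Python, from rig import bot gives the robot as it stands.
- The arm moves only by the shell command python3 -m jog 'ROWS'. ROWS is JSON, a list of rows, each a list of 7 numbers: the closure, from -1 (fully open) to 1 (shut), then the shift along the tool's x, y, z in m, then the turn, a rotation vector about the tool's x, y, z in rad. In form: [[gripper, tx, ty, tz, wx, wy, wz], ...]. A call has 1 to 20 rows; each row shifts and turns the commanded pose from where the row before left it, along the tool's axes as they then stand; what a row does not reach is not made up. A row lasts 1/12 s, in which the tool goes at most 41.7 mm and 7.16 degrees, less where a joint would pass 70% of its speed; a pose out of reach is approached as far as the arm can. A call with a gripper value outside its range is refused whole. The fingers move at their own pace and stop on an object; the grip force is fixed at half the most. Time passes only in rows, so rows that do not move let the fingers close. It gives the time, the measured TCP pose, the force and the opening at its end, in the units of the state.
- bot.get_obs(): the state, without advancing time (a new reading comes with each control period).
- bot.capture(name): name is "side" or "top"; returns a dict with "img" (420x560x3 uint8, blue, green, red), "fx", "fy", "cx", "cy" (pixels), "dist" ([k1, k2, p1, p2, k3] as OpenCV has them; the pictures are not rectified), "R" (3x3) and "t" (3): a world point X has camera coordinates R X + t. Camera axes: x right, y down, z forward; pixel columns grow to the right and rows downward; lengths in m; the calibration is good to about 2 mm. A picture is of the moment at which its call begins. There is no depth.
- bot.finish_job(): hands the job in, once; it reports no verdict.
The state is a dict: "t": time; "qpos": joint angles; "qvel": joint speeds; "joint_efforts": joint torques, N m; "tool_pos": TCP position; "eef_rot": TCP orientation; "force": force on the tool from outside, world axes, zero at the start; "wrist_torque": the same for the moment, N m; "gripper_width": finger opening in m.
Only numpy, scipy, OpenCV 4.12 (cv2) and the standard library are available. Lean on these libraries where they do the work, as an engineer would, in place of code of your own. Each camera call takes 0.05 s, during which the arm holds its last target.

## Working session

There is one attempt and no reset: what is moved stays moved. The work goes in short steps, Python scripts to look and compute and a shell command to move; the robot and the scene stay as the last step left them, time stands still between calls to the robot, and variables do not carry over. Pictures are saved under pics/ and viewed, and the job is handed in when it is done.

```bash
ls; mkdir -p pics; python3 - <<'E'
from rig import bot
import cv2,json
o=bot.get_obs();print(o)
for n in("side","top"):
    c=bot.capture(n);cv2.imwrite(f"pics/{n}0.png",c["img"])
    print(n,{k:(v.tolist() if hasattr(v,'tolist') else v) for k,v in c.items() if k!="img"})
E
```

```text
pics
{'t': 0.0, 'qpos': array([ 1.00591814,  0.47781358,  0.0223212 ,  1.55647334, -0.0115122 ,
        1.10933373, -0.08307757]), 'qvel': array([-8.07681136e-04,  5.50036378e-04, -1.91684158e-03,  7.43212396e-06,
       -1.83023084e-03,  4.28487328e-05,  1.72050377e-03]), 'joint_efforts': array([-1.43789093e-03, -5.96447539e+01,  1.60782795e+00, -2.81191278e+01,
        1.26418151e-02,  9.34084004e-03, -2.07858102e-05]), 'tool_pos': array([ 0.2974271 , -0.60522112,  0.21600713]), 'eef_rot': array([ 9.74025737e-01,  2.26435337e-01, -2.74603393e-04, -9.09588848e-04]), 'force': array([ 0.37040298, -0.30110148,  0.80050877]), 'wrist_torque': array([ 0.01192646, -0.01745232, -0.03881377]), 'gripper_width': 0.08548964792423876}
side {'fx': 393.12213581996036, 'fy': 393.12213581996036, 'cx': 280.5729393148647, 'cy': 214.35671612966578, 'dist': [0.03707538180691537, 0.0, 0.0, 0.0, 0.0], 'R': [[-0.6951074959028111, -0.7187475049609521, -0.015086194090274004], [-0.4110450961165759, 0.41456694584372195, -0.8118966537511553], [0.5898029315781993, -0.5581543438209673, -0.5836062288697297]], 't': [0.36194197798447597, 0.3056187434985799, 0.6299285046755169]}
top {'fx': 419.4802680100908, 'fy': 419.4802680100908, 'cx': 275.08642308968973, 'cy': 211.28141350270138, 'dist': [-0.09525671724325734, 0.0, 0.0, 0.0, 0.0], 'R': [[-0.022661851051811954, -0.9997263716019924, 0.005798485183228769], [-0.9907198133371907, 0.02167943662016601, -0.1341799295310372], [0.13401750619985203, -0.00878543973554185, -0.9909400204253664]], 't': [0.002369435446471968, 0.5345024828597795, 1.1542264913535172]}
```

View pics/side0.png

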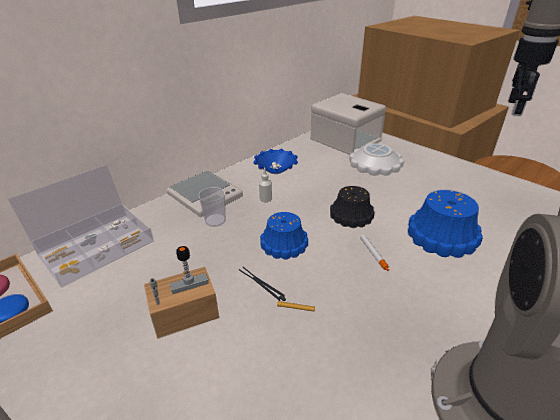

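View pics/top0.png

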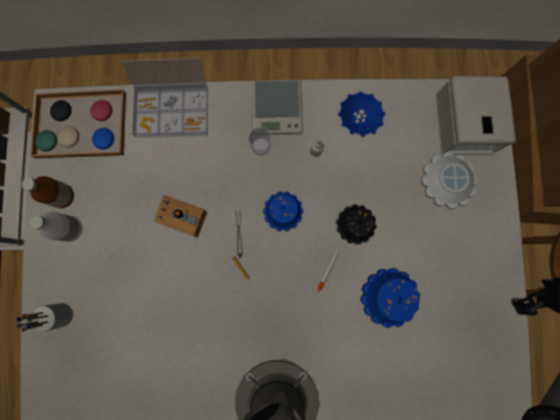

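Blue look-alikes in the top view are the small fluted base at (283,211), the large one at (390,297) and a blue scalloped dish at (361,115). The small fluted base at (283,211) fits: it is about the same size as the smoke base at (356,224). I'll confirm it in enlarged crops.

```bash
python3 - <<'E'
import cv2,numpy as np
s=cv2.imread("pics/side0.png");t=cv2.imread("pics/top0.png")
def crop(im,x,y,w,h,k,g=1.0):
    c=cv2.resize(im[y:y+h,x:x+w],None,fx=k,fy=k,interpolation=cv2.INTER_CUBIC)
    return np.clip(c.astype(float)*g,0,255).astype(np.uint8)
cv2.imwrite("pics/c1.png",np.hstack([crop(t,250,180,66,66,6,2),crop(t,145,180,66,66,6,2)]))
cv2.imwrite("pics/c2.png",np.hstack([crop(s,250,195,70,70,5.5),crop(s,140,236,80,102,3.774),]))
cv2.imwrite("pics/c3.png",crop(s,140,236,80,102,5.8))
E
```

```text
(no output)
```

View pics/c1.png

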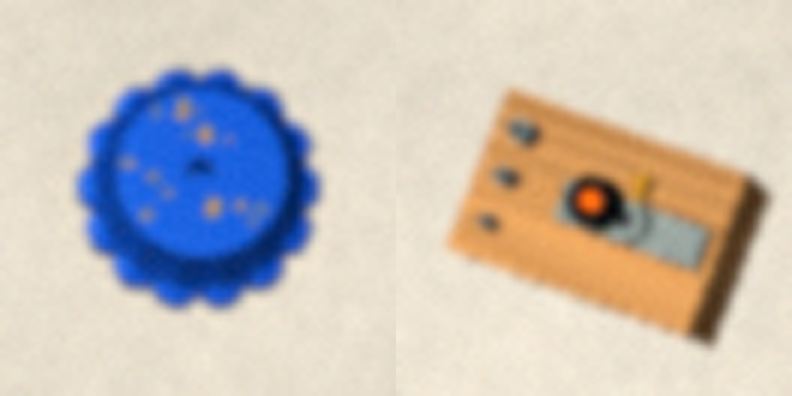

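View pics/c2.png

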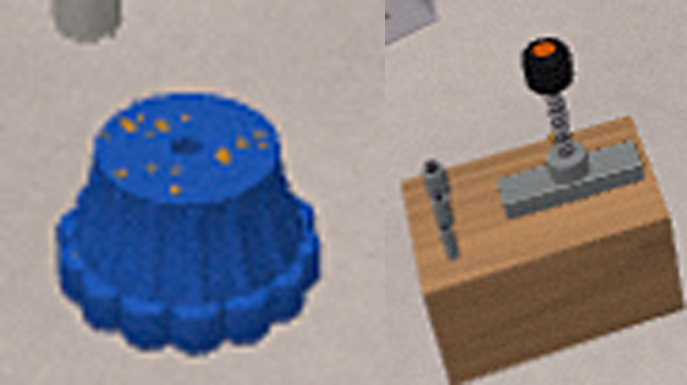

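View pics/c3.png

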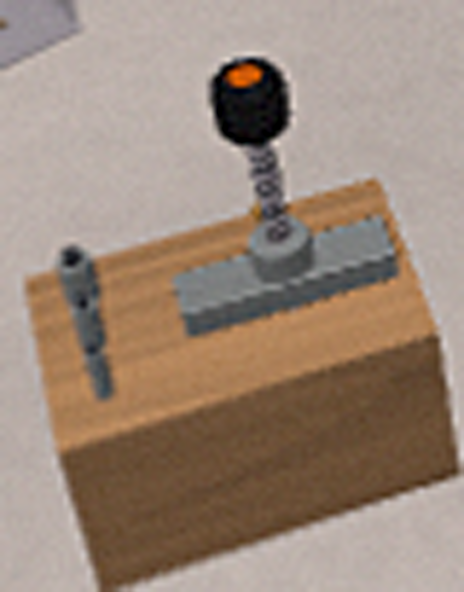

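The crop confirms the small fluted blue base: gold flecks, flat top, and a bore at its hub centre near top view (283,207). The other blue fluted base is clearly larger. Next, triangulate.

```bash
cat > h.py <<'E'
import numpy as np,cv2
from rig import bot
def ray(c,p):
    K=np.array([[c["fx"],0,c["cx"]],[0,c["fy"],c["cy"]],[0,0,1]])
    n=cv2.undistortPoints(np.array([[p]],float),K,np.array(c["dist"])).ravel()
    R=np.array(c["R"]);t=np.array(c["t"])
    d=R.T@np.array([n[0],n[1],1]);return -R.T@t,d/np.linalg.norm(d)
def onz(c,p,z):
    o,d=ray(c,p);return o+d*(z-o[2])/d[2]
def tri(c1,p1,c2,p2):
    A=np.zeros((3,3));b=np.zeros(3);rs=[ray(c1,p1),ray(c2,p2)]
    for o,d in rs:
        P=np.eye(3)-np.outer(d,d);A+=P;b+=P@o
    X=np.linalg.solve(A,b);return X,[np.linalg.norm((np.eye(3)-np.outer(d,d))@(X-o)) for o,d in rs]
def proj(c,X):
    K=np.array([[c["fx"],0,c["cx"]],[0,c["fy"],c["cy"]],[0,0,1]])
    return cv2.projectPoints(np.array([X],float).reshape(-1,1,3),cv2.Rodrigues(np.array(c["R"]))[0],np.array(c["t"]),K,np.array(c["dist"]))[0].reshape(-1,2)
def cp(x0,y0,k,u,v): return (x0+(u+.5)/k-.5,y0+(v+.5)/k-.5)
E
python3 - <<'E'
from h import *
from h import cp
np.set_printoptions(precision=4,suppress=True)
S=bot.capture("side");T=bot.capture("top")
kt=cp(145,180,6,590-396,201);ks=cp(140,236,5.8,243,76)
print("knob top",tri(S,ks,T,kt))
bt=cp(250,180,6,200,167);bs=cp(250,195,5.5,187,146)
print("bore",tri(S,bs,T,bt),onz(S,bs,.07),onz(T,bt,.07))
hub=cp(250,180,6,200,169);hs=cp(250,195,5.5,186,147)
print("hub",onz(T,hub,.07),onz(S,hs,.07))
cs=[onz(T,cp(145,180,6,u-396,v),.07) for u,v in[(510,90),(448,243),(690,333),(750,175)]]
cs=np.array(cs);print(cs,cs.mean(0))
css=np.array([onz(S,cp(140,236,5.8,u,v),.07) for u,v in[(25,278),(62,450),(437,335),(380,180)]]);print(css,css.mean(0))
print("boss top",onz(S,cp(140,236,5.8,281,236),.094))
E
```

```text
knob top (array([0.5193, 0.2427, 0.1614]), [np.float64(0.0016386478635489832), np.float64(0.0016386478635490667)])
bore (array([ 0.5407, -0.031 ,  0.0671]), [np.float64(0.00024318691153048662), np.float64(0.0002431869115306609)]) [ 0.5381 -0.0282  0.07  ] [ 0.5401 -0.0311  0.07  ]
hub [ 0.5392 -0.0311  0.07  ] [ 0.5379 -0.0274  0.07  ]
[[0.5836 0.3003 0.07  ]
 [0.5126 0.3282 0.07  ]
 [0.4689 0.2157 0.07  ]
 [0.5412 0.1881 0.07  ]] [0.5266 0.2581 0.07  ]
[[0.5858 0.3036 0.07  ]
 [0.5108 0.3313 0.07  ]
 [0.4675 0.2217 0.07  ]
 [0.5409 0.1924 0.07  ]] [0.5263 0.2623 0.07  ]
boss top [0.5186 0.2434 0.094 ]
```

```bash
python3 -m jog '[[-1,0.02,-0.016,-0.001,0,0,0],[-1,0.02,-0.016,-0.001,0,0,0],[-1,0.02,-0.016,-0.001,0,0,0],[-1,0.02,-0.016,-0.001,0,0,0],[-1,0.02,-0.016,-0.001,0,0,0],[-1,0.02,-0.016,-0.001,0,0,0],[-1,0.02,-0.016,-0.001,0,0,0],[-1,0.02,-0.016,-0.001,0,0,0],[-1,0.02,-0.016,-0.001,0,0,0],[-1,0.02,-0.016,-0.001,0,0,0],[-1,0.02,-0.016,-0.001,0,0,0],[-1,0.02,-0.016,-0.001,0,0,0],[-1,0.02,-0.018,-0.001,0,0,0],[-1,0.02,-0.018,-0.001,0,0,0],[-1,0.02,-0.018,-0.001,0,0,0],[-1,0.02,-0.018,-0.001,0,0,0],[-1,0.02,-0.018,-0.001,0,0,0],[-1,0.02,-0.018,-0.001,0,0,0]]'
cat >> h.py <<'E'
from scipy.spatial.transform import Rotation as Ro
def go(target,hint=0):
    o=bot.get_obs();R=Ro.from_quat(o["eef_rot"]).as_matrix()
    print("t",round(o["t"],2),"pos",o["tool_pos"].round(4),"F",o["force"].round(2),"w",round(o["gripper_width"],4),"zaxis",R[:,2].round(4),"xaxis",R[:,0].round(3),"tool delta",(R.T@(np.array(target)-o["tool_pos"])).round(4), "q",o["qpos"].round(2))
E
python3 -c "
from h import *
go([.519,.243,.22])"
```

```text
t: 1.7
tool_pos: [0.4887, -0.1766, 0.235]
eef_rot: [0.974, 0.226, -0.0, 0.0]
force: [-0.2, -0.3, 0.3]
gripper_width: 0.0855
t 1.7 pos [ 0.4887 -0.1766  0.235 ] F [-0.17 -0.34  0.33] w 0.0855 zaxis [-1.e-04 -1.e-04 -1.e+00] xaxis [ 0.898  0.441 -0.   ] tool delta [ 0.2122 -0.3632  0.015 ] q [ 0.4   0.21 -0.21  1.89  0.05  1.04 -0.94]
```

```bash
python3 -m jog '[[-1,0.0118,-0.0202,0.0005,0,0,0],[-1,0.0118,-0.0202,0.0005,0,0,0],[-1,0.0118,-0.0202,0.0005,0,0,0],[-1,0.0118,-0.0202,0.0005,0,0,0],[-1,0.0118,-0.0202,0.0005,0,0,0],[-1,0.0118,-0.0202,0.0005,0,0,0],[-1,0.0118,-0.0202,0.0005,0,0,0],[-1,0.0118,-0.0202,0.0005,0,0,0],[-1,0.0118,-0.0202,0.0005,0,0,0],[-1,0.0118,-0.0202,0.0005,0,0,0],[-1,0.0118,-0.0202,0.0005,0,0,0],[-1,0.0118,-0.0202,0.0005,0,0,0],[-1,0.0118,-0.0202,0.0005,0,0,0],[-1,0.0118,-0.0202,0.0005,0,0,0],[-1,0.0118,-0.0202,0.0005,0,0,0],[-1,0.0118,-0.0202,0.0005,0,0,0],[-1,0.0118,-0.0202,0.0005,0,0,0],[-1,0.0118,-0.0202,0.0005,0,0,0],[-1,0,0,0,0,0,0]]'
python3 -c "
from h import *
go([.519,.243,.145])
S=bot.capture('side');cv2.imwrite('pics/s1.png',cv2.resize(S['img'][170:350,80:300],None,fx=3.3,fy=3.3,interpolation=cv2.INTER_CUBIC))
"
```

```text
t: 3.28
tool_pos: [0.5177, 0.2479, 0.226]
eef_rot: [0.973, 0.229, 0.0, -0.002]
force: [-0.4, 0.8, -0.4]
gripper_width: 0.085
t 3.28 pos [0.5177 0.2479 0.226 ] F [-0.39  0.82 -0.43] w 0.085 zaxis [-3.0e-04  3.4e-03 -1.0e+00] xaxis [0.895 0.447 0.001] tool delta [-0.0011  0.0052  0.081 ] q [-0.2   0.34 -0.44  1.77  0.16  1.07 -1.81]
```

View pics/s1.png

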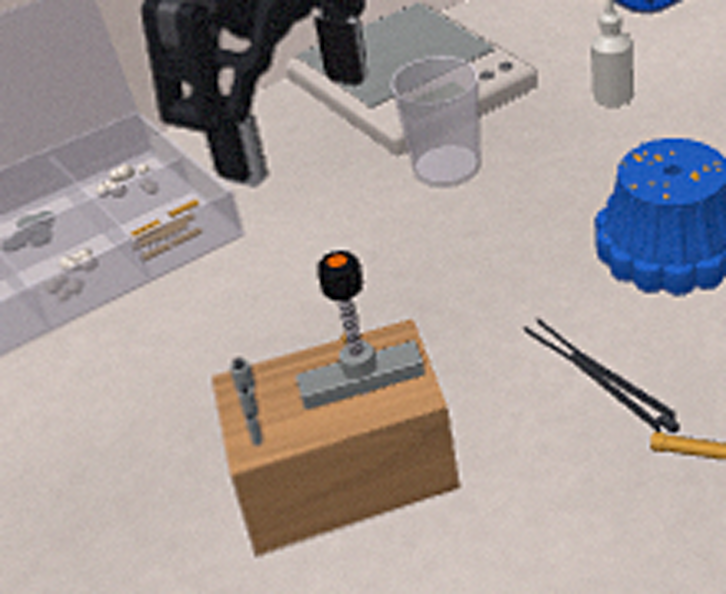

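```bash
python3 -m jog '[[-1,0,0,0.01,0,0,0],[-1,0,0,0.01,0,0,0],[-1,0,0,0.01,0,0,0],[-1,0,0,0.005,0,0,0],[-1,0,0,0,0,0,0],[-1,0,0,0,0,0,0]]'
python3 -c "
from h import *
go([.519,.243,.145])
S=bot.capture('side');cv2.imwrite('pics/s2.png',cv2.resize(S['img'][210:330,110:250],None,fx=5,fy=5,interpolation=cv2.INTER_CUBIC))
T=bot.capture('top');cv2.imwrite('pics/t2.png',np.clip(2*cv2.resize(T['img'][170:260,125:245],None,fx=6,fy=6,interpolation=cv2.INTER_CUBIC).astype(float),0,255))
"
```

```text
t: 3.83
tool_pos: [0.5186, 0.2415, 0.1904]
eef_rot: [0.974, 0.226, -0.001, 0.0]
force: [-0.3, -0.1, -0.7]
gripper_width: 0.0854
t 3.83 pos [0.5186 0.2415 0.1904] F [-0.29 -0.06 -0.72] w 0.0854 zaxis [-1.e-03 -7.e-04 -1.e+00] xaxis [ 0.898  0.44  -0.001] tool delta [ 0.0011 -0.0011  0.0454] q [-0.2   0.37 -0.43  1.81  0.18  1.   -1.82][ WARN:0@0.962] global loadsave.cpp:1063 imwrite_ Unsupported depth image for selected encoder is fallbacked to CV_8U.
```

View pics/s2.png

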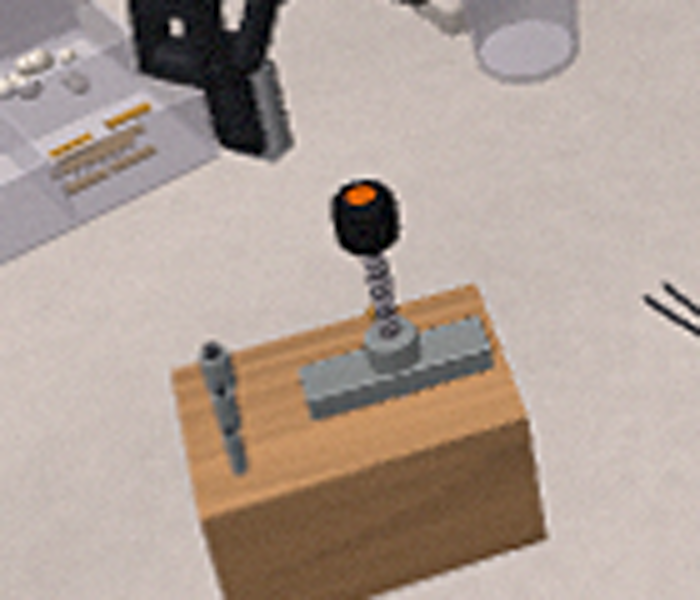

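View pics/t2.png

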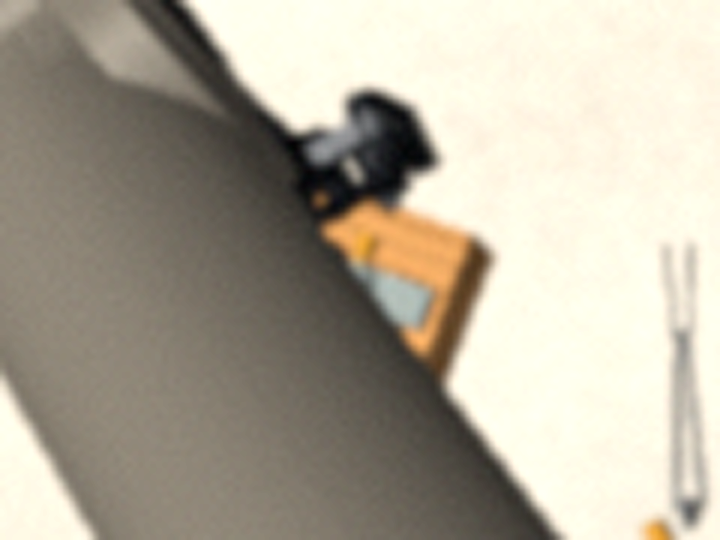

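```bash
python3 -m jog '[[-1,0.001,-0.001,0.008,0,0,0],[-1,0,0,0.01,0,0,0],[-1,0,0,0.01,0,0,0],[-1,0,0,0.01,0,0,0],[-1,0,0,0.007,0,0,0],[-1,0,0,0,0,0,0],[-1,0,0,0,0,0,0]]'
python3 -c "
from h import *
go([.519,.243,.145])
S=bot.capture('side');cv2.imwrite('pics/s3.png',cv2.resize(S['img'][210:330,110:250],None,fx=5,fy=5,interpolation=cv2.INTER_CUBIC))
"
```

```text
t: 4.52
tool_pos: [0.5189, 0.2434, 0.1453]
eef_rot: [0.974, 0.226, -0.001, 0.0]
force: [-0.2, -0.7, 0.5]
gripper_width: 0.0858
t 4.52 pos [0.5189 0.2434 0.1453] F [-0.23 -0.69  0.55] w 0.0858 zaxis [-1.3e-03 -5.0e-04 -1.0e+00] xaxis [ 0.897  0.441 -0.001] tool delta [-0.      0.0004  0.0003] q [-0.22  0.42 -0.42  1.85  0.21  0.91 -1.85]
```

View pics/s3.png

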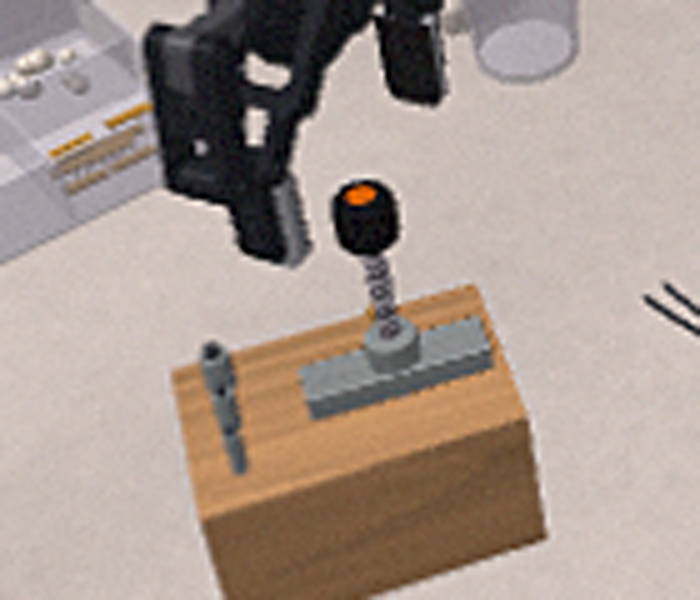

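```bash
python3 -c "
from h import *
S=bot.capture('side');R=Ro.from_quat(bot.get_obs()['eef_rot']).as_matrix();p=bot.get_obs()['tool_pos']
f=lambda X:((proj(S,X)-[110,210]+.5)*5-.5).round(0)
for dz in(-.013,0,.005,.008):print(dz,f(p+R[:,2]*dz),f(p+R[:,2]*dz-R[:,1]*.0425),f(p+R[:,2]*dz+R[:,1]*.0425), f(p+R[:,2]*dz-R[:,1]*.0425-R[:,0]*.011),f(p+R[:,2]*dz-R[:,1]*.0425+R[:,0]*.011))
# side rays at knob for several z
print('knobtop',[onz(S,((361+.5)/5-.5+110,(194+.5)/5-.5+210),z).round(4) for z in(.161,.166,.171)])
print('boss top',[onz(S,((392+.5)/5-.5+110,(331+.5)/5-.5+210),z).round(4) for z in(.094,)])
for r in (.004,.009,.014): print(r,f([.519,.243,.176-r]), f([.519,.243,.094]))
"
```

```text
-0.013 [[362. 202.]] [[296. 279.]] [[422. 131.]] [[324. 286.]] [[268. 272.]]
0 [[368. 229.]] [[303. 307.]] [[427. 158.]] [[331. 314.]] [[275. 300.]]
0.005 [[370. 239.]] [[305. 317.]] [[429. 168.]] [[333. 324.]] [[278. 310.]]
0.008 [[372. 245.]] [[307. 324.]] [[430. 174.]] [[334. 331.]] [[280. 316.]]
knobtop [array([0.5215, 0.2427, 0.161 ]), array([0.5159, 0.2453, 0.166 ]), array([0.5103, 0.248 , 0.171 ])]
boss top [array([0.5197, 0.2427, 0.094 ])]
0.004 [[359. 174.]] [[392. 332.]]
0.009 [[361. 185.]] [[392. 332.]]
0.014 [[364. 195.]] [[392. 332.]]
```

The fingertips look higher than expected, so I'll close part way and check.

```bash
python3 -m jog '[[0.2,0,0,0,0,0,0],[0.2,0,0,0,0,0,0],[0.2,0,0,0,0,0,0],[0.2,0,0,0,0,0,0]]'
python3 -c "
from h import *
go([.519,.243,.145])
S=bot.capture('side');cv2.imwrite('pics/s4.png',cv2.resize(S['img'][210:330,110:250],None,fx=5,fy=5,interpolation=cv2.INTER_CUBIC))
"
```

```text
t: 4.95
tool_pos: [0.5194, 0.2436, 0.1463]
eef_rot: [0.974, 0.226, 0.0, -0.0]
force: [0.7, -0.7, -0.4]
gripper_width: 0.0386
t 4.95 pos [0.5194 0.2436 0.1463] F [ 0.66 -0.72 -0.4 ] w 0.0386 zaxis [ 5.e-04  1.e-04 -1.e+00] xaxis [0.898 0.441 0.001] tool delta [-0.0006  0.0004  0.0013] q [-0.22  0.42 -0.42  1.85  0.21  0.91 -1.85]
```

View pics/s4.png

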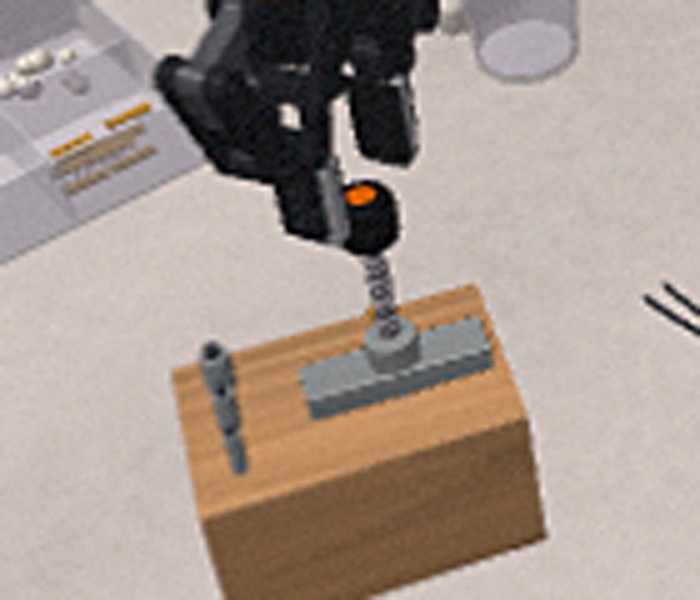

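```bash
python3 -m jog '[[0.2,0,0,0.006,0,0,0],[0.2,0,0,0.006,0,0,0],[0.2,0,0,0,0,0,0],[0.2,0,0,0,0,0,0]]'
python3 -c "
from h import *
go([.519,.243,.145])
S=bot.capture('side');img=S['img'][225:295,145:225];img=cv2.resize(img,None,fx=9,fy=8.5,interpolation=cv2.INTER_CUBIC)
img=np.clip(255*(img/255.)**.6,0,255).astype(np.uint8)
R=Ro.from_quat(bot.get_obs()['eef_rot']).as_matrix();p=bot.get_obs()['tool_pos'];w=bot.get_obs()['gripper_width']/2
for sgn in(-1,1):
  for dz,col in((.008,(0,0,255)),(-.007,(0,255,0)),(-.017,(255,255,0))):
    a,b=[ (proj(S,p+R@np.array([x,sgn*w,dz]))[0]-[145,225]+.5)*[9,8.5] for x in(-.011,.011)]
    cv2.line(img,tuple(int(v) for v in a),tuple(int(v) for v in b),col,1)
cv2.imwrite('pics/s5.png',img)
"
```

```text
t: 5.33
tool_pos: [0.5187, 0.2433, 0.1332]
eef_rot: [0.974, 0.226, -0.001, 0.0]
force: [0.7, -0.6, -0.8]
gripper_width: 0.0345
t 5.33 pos [0.5187 0.2433 0.1332] F [ 0.73 -0.62 -0.77] w 0.0345 zaxis [-1.4e-03 -6.0e-04 -1.0e+00] xaxis [ 0.897  0.441 -0.002] tool delta [ 0.0001  0.0004 -0.0118] q [-0.22  0.44 -0.42  1.86  0.22  0.89 -1.86]
```

View pics/s5.png

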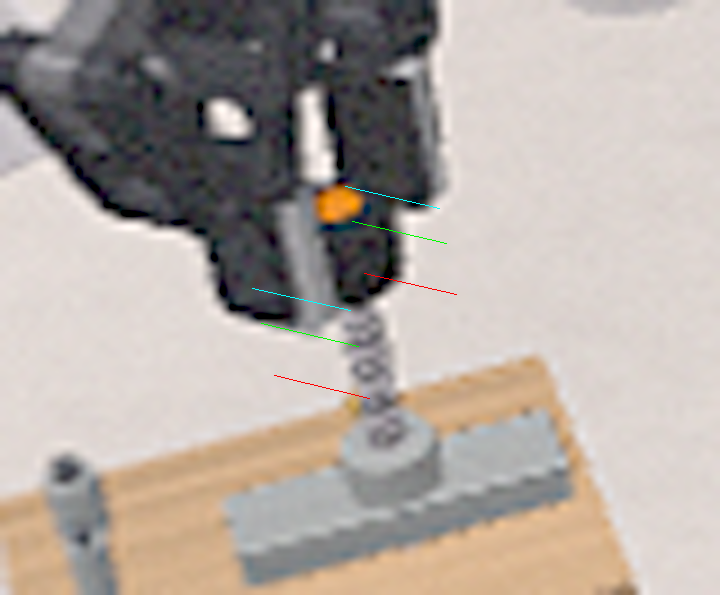

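```bash
python3 -m jog '[[0.2,-0.0015,0,0.005,0,0,0],[0.2,0,0,0.004,0,0,0],[0.2,0,0,0,0,0,0],[0.2,0,0,0,0,0,0]]'
python3 -c "
from h import *
go([.519,.243,.145])
S=bot.capture('side');img=S['img'][225:295,145:225];img=cv2.resize(img,None,fx=9,fy=8.5,interpolation=cv2.INTER_CUBIC)
img=np.clip(255*(img/255.)**.6,0,255).astype(np.uint8)
cv2.imwrite('pics/s6.png',img)
"
```

```text
t: 5.72
tool_pos: [0.5176, 0.2427, 0.1246]
eef_rot: [0.974, 0.226, -0.0, 0.0]
force: [0.1, -0.4, 0.1]
gripper_width: 0.0341
t 5.72 pos [0.5176 0.2427 0.1246] F [ 0.08 -0.43  0.1 ] w 0.0341 zaxis [-6.e-04 -4.e-04 -1.e+00] xaxis [ 0.897  0.441 -0.001] tool delta [ 0.0013  0.0004 -0.0204] q [-0.22  0.45 -0.41  1.87  0.23  0.87 -1.86]
```

View pics/s6.png

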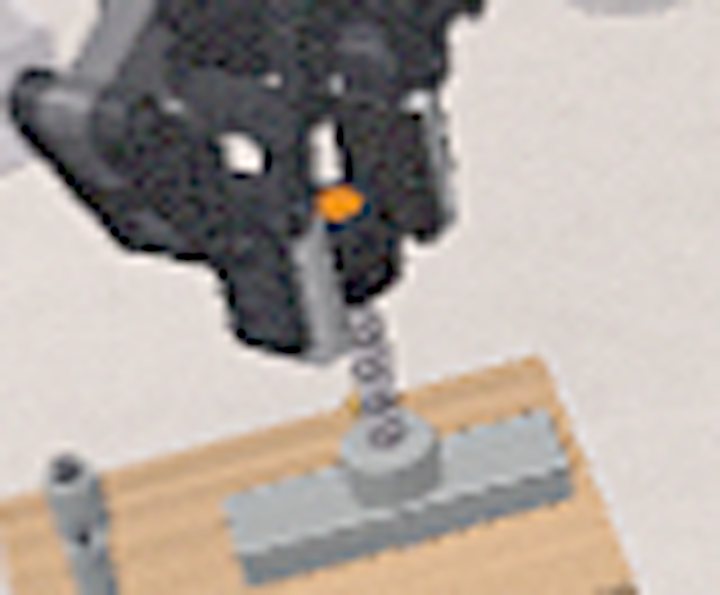

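```bash
python3 -m jog '[[0.5,0,0,0.001,0,0,0],[1,0,0,0.001,0,0,0],[1,0,0,0,0,0,0],[1,0,0,0,0,0,0],[1,0,0,0,0,0,0],[1,0,0,0,0,0,0]]'
python3 -c "
from h import *
go([.519,.243,.145])
S=bot.capture('side');img=S['img'][225:295,145:225];img=cv2.resize(img,None,fx=9,fy=8.5,interpolation=cv2.INTER_CUBIC)
img=np.clip(255*(img/255.)**.6,0,255).astype(np.uint8)
cv2.imwrite('pics/s7.png',img)
"
```

```text
t: 6.27
tool_pos: [0.5182, 0.243, 0.1233]
eef_rot: [0.974, 0.226, 0.0, -0.0]
force: [0.0, 0.1, 5.0]
gripper_width: 0.02
t 6.27 pos [0.5182 0.243  0.1233] F [0.03 0.07 4.97] w 0.02 zaxis [ 7.e-04  2.e-04 -1.e+00] xaxis [0.898 0.441 0.001] tool delta [ 0.0008  0.0003 -0.0217] q [-0.22  0.45 -0.41  1.87  0.23  0.87 -1.87]
```

View pics/s7.png

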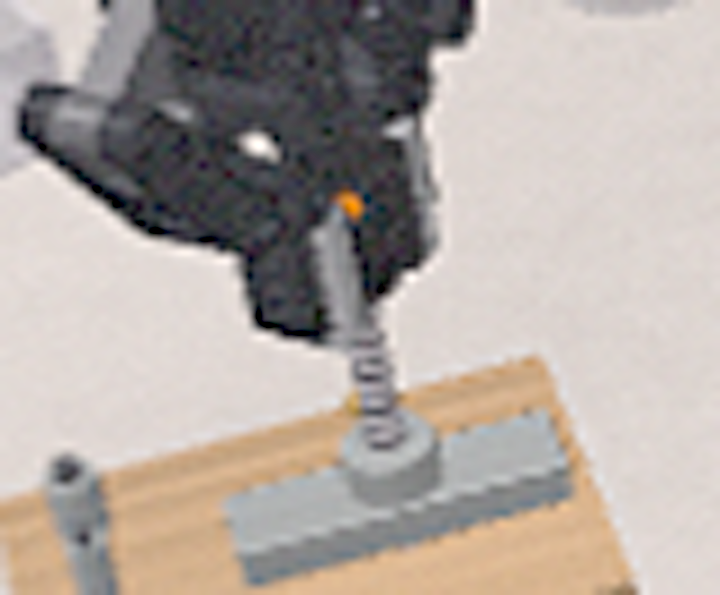

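```bash
python3 -m jog '[[1,0,0,-0.003,0,0,0],[1,0,0,-0.005,0,0,0],[1,0,0,-0.006,0,0,0],[1,0,0,-0.006,0,0,0],[1,0,0,-0.006,0,0,0],[1,0,0,-0.006,0,0,0],[1,0,0,-0.006,0,0,0],[1,0,0,-0.006,0,0,0],[1,0,0,-0.004,0,0,0],[1,0,0,-0.002,0,0,0],[1,0,0,0,0,0,0],[1,0,0,0,0,0,0]]'
python3 -c "
from h import *
go([.539,-.03,.17])
S=bot.capture('side');img=S['img'][200:290,140:230];img=cv2.resize(img,None,fx=6.6,fy=6.6,interpolation=cv2.INTER_CUBIC)
img=np.clip(255*(img/255.)**.6,0,255).astype(np.uint8)
cv2.imwrite('pics/s8.png',img)
"
```

```text
t: 7.32
tool_pos: [0.5178, 0.2428, 0.1729]
eef_rot: [0.974, 0.226, -0.0, 0.0]
force: [0.6, -0.1, -2.2]
gripper_width: 0.0203
t 7.32 pos [0.5178 0.2428 0.1729] F [ 0.57 -0.1  -2.21] w 0.0203 zaxis [-1.e-04 -1.e-04 -1.e+00] xaxis [ 0.898  0.441 -0.   ] tool delta [-0.1013  0.2542  0.0029] q [-0.21  0.39 -0.43  1.83  0.19  0.97 -1.83]
```

View pics/s8.png

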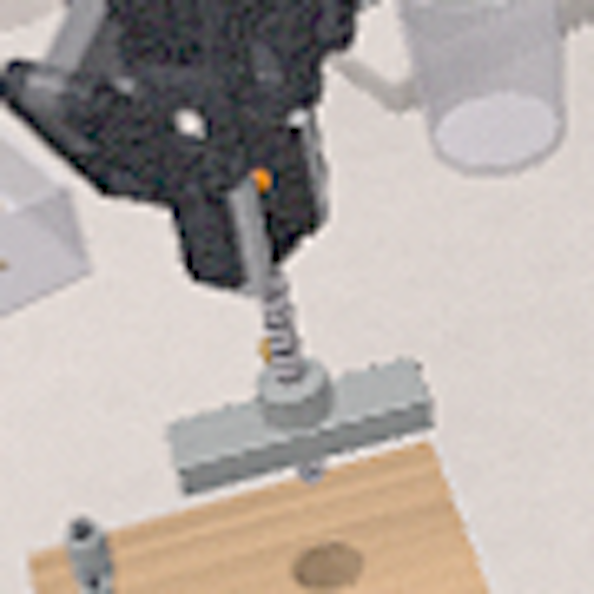

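The gauge is held and hanging level. The boss top is at crop (295,378), the rod tip at (313,470), and the empty well at (327,565).

```bash
python3 -c "
from h import *
np.set_printoptions(precision=4,suppress=True)
S=bot.capture('side')
q=lambda u,v:(140+(u+.5)/6.6-.5,200+(v+.5)/6.6-.5)
print('well',onz(S,q(327,565),.07))
for z in(.139,.1435,.148):print('boss',onz(S,q(295,378),z))
# bar bottom/top corners
f=lambda X:((proj(S,X)-[140,200]+.5)*6.6-.5).round(0)
p=bot.get_obs()['tool_pos']
for dx,dy in((0,0),(.001,0),(0,.001)):print(f([p[0]+dx,p[1]+dy,.1435]),f([.519,.243,.1435]))
u=np.array([.0437,.1125,0]);u/=np.linalg.norm(u);v=np.array([u[1],-u[0],0])
for c in([.5178,.2428],[.519,.243]):
  for zb in(.117,.1195):
    print(c,zb,[f(np.array([*c,zb+h])+a*u+b*v)[0] for a,b,h in((.035,-.01,.012),(-.035,-.01,.012),(-.035,-.01,0),(.035,-.01,0))])
"
```

```text
well [0.5199 0.2443 0.07  ]
boss [0.5225 0.2409 0.139 ]
boss [0.5177 0.2432 0.1435]
boss [0.5128 0.2455 0.148 ]
[[297. 377.]] [[293. 375.]]
[[295. 375.]] [[293. 375.]]
[[293. 379.]] [[293. 375.]]
[0.5178, 0.2428] 0.117 [array([183., 475.]), array([437., 404.]), array([442., 435.]), array([191., 507.])]
[0.5178, 0.2428] 0.1195 [array([181., 468.]), array([435., 397.]), array([441., 429.]), array([189., 500.])]
[0.519, 0.243] 0.117 [array([180., 473.]), array([433., 402.]), array([439., 434.]), array([188., 505.])]
[0.519, 0.243] 0.1195 [array([178., 466.]), array([432., 395.]), array([438., 427.]), array([186., 498.])]
```

```bash
python3 -m jog '[[1,-0.003,0.007,0,0,0,0],[1,-0.006,0.014,0,0,0,0],[1,-0.007,0.017,0,0,0,0],[1,-0.007,0.017,0,0,0,0],[1,-0.007,0.018,0,0,0,0],[1,-0.007,0.018,0,0,0,0],[1,-0.007,0.018,0,0,0,0],[1,-0.007,0.018,0,0,0,0],[1,-0.007,0.018,0,0,0,0],[1,-0.007,0.018,0,0,0,0],[1,-0.007,0.018,0,0,0,0],[1,-0.007,0.017,0,0,0,0],[1,-0.007,0.017,0,0,0,0],[1,-0.006,0.015,0,0,0,0],[1,-0.005,0.012,0,0,0,0],[1,-0.0035,0.008,0,0,0,0],[1,-0.0015,0.0035,0,0,0,0],[1,0,0,0,0,0,0],[1,0,0,0,0,0,0]]'
python3 -c "
from h import *
go([.538,-.03,.15])
S=bot.capture('side');img=S['img'][150:260,230:340];img=cv2.resize(img,None,fx=5.4,fy=5.4,interpolation=cv2.INTER_CUBIC)
img=np.clip(255*(img/255.)**.6,0,255).astype(np.uint8)
cv2.imwrite('pics/s9.png',img)
T=bot.capture('top');cv2.imwrite('pics/t9.png',np.clip(2*cv2.resize(T['img'][160:260,230:330],None,fx=6,fy=6,interpolation=cv2.INTER_CUBIC).astype(float),0,255).astype(np.uint8))
"
```

```text
t: 9.0
tool_pos: [0.538, -0.029, 0.1729]
eef_rot: [0.974, 0.227, -0.0, -0.0]
force: [0.1, -0.6, -1.5]
gripper_width: 0.0199
t 9.0 pos [ 0.538  -0.029   0.1729] F [ 0.15 -0.58 -1.54] w 0.0199 zaxis [-1.e-04  5.e-04 -1.e+00] xaxis [0.897 0.441 0.   ] tool delta [-0.0005  0.0009  0.0229] q [ 0.22  0.33 -0.34  1.91  0.13  0.93 -1.3 ]
```

View pics/s9.png

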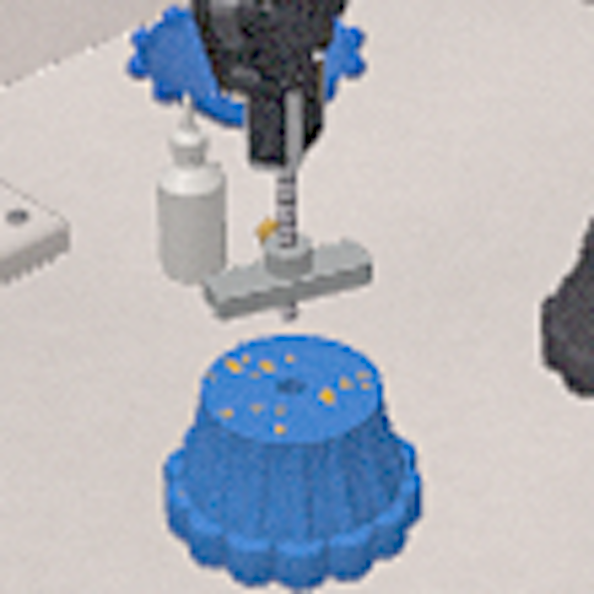

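View pics/t9.png

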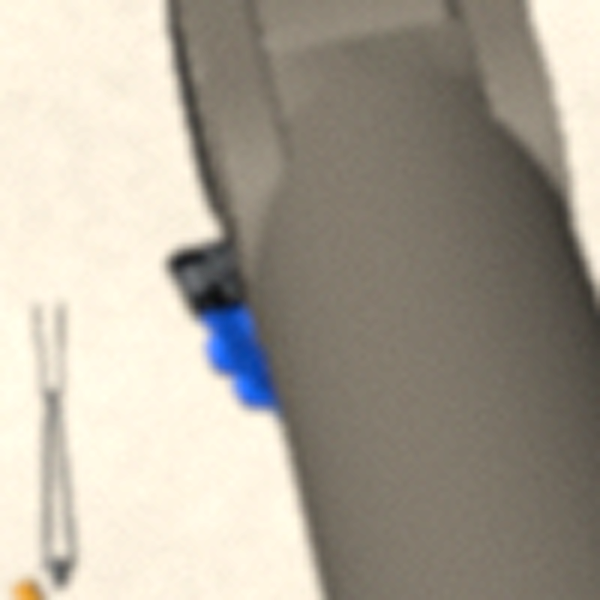

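```bash
python3 -c "
from h import *
S=bot.capture('side');img=S['img'][185:230,262:307];img=cv2.resize(img,None,fx=13,fy=13,interpolation=cv2.INTER_CUBIC)
img=np.clip(255*(img/255.)**.6,0,255).astype(np.uint8)
cv2.imwrite('pics/s10.png',img)
"
```

View pics/s10.png

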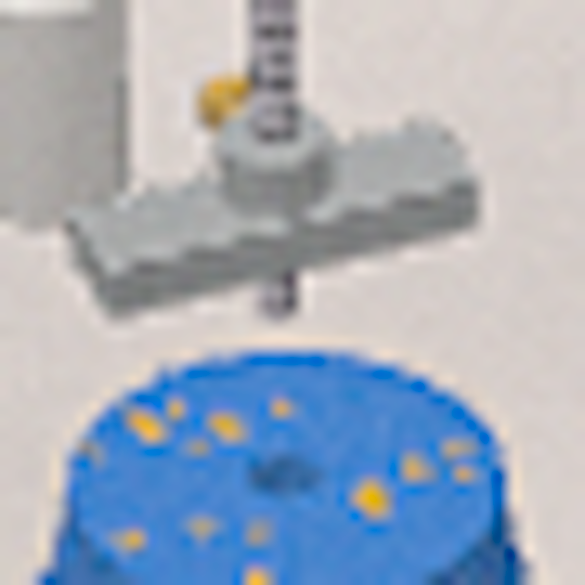

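```bash
python3 -c "
from h import *
np.set_printoptions(precision=4,suppress=True)
S=bot.capture('side')
q=lambda u,v:(262+(u+.5)/13-.5,185+(v+.5)/13-.5)
f=lambda X:((proj(S,X)-[262,185]+.5)*13-.5).round(0)
go([.538,-.03,.15])
b=onz(S,q(285,474),.07);print('bore',b)
for v in(130,133,136):print('boss',onz(S,q(273,v),.1436))
for r in(.009,.011,.013):print('tip',r,onz(S,q(279,308),.1196-r))
print('hub rim check', [f([b[0]+.04*np.cos(a),b[1]+.04*np.sin(a),.07])[0] for a in np.arange(0,6.28,.785)])
"
```

```text
t 9.2 pos [ 0.5381 -0.0286  0.173 ] F [-0.99  0.11 -1.42] w 0.0198 zaxis [ 0.0001  0.0003 -1.    ] xaxis [0.897 0.442 0.   ] tool delta [-0.0008  0.0012  0.023 ] q [ 0.22  0.33 -0.34  1.91  0.13  0.93 -1.3 ]
bore [ 0.5387 -0.0283  0.07  ]
boss [ 0.5399 -0.0277  0.1436]
boss [ 0.5392 -0.027   0.1436]
boss [ 0.5385 -0.0264  0.1436]
tip 0.009 [ 0.535  -0.0238  0.1106]
tip 0.011 [ 0.537  -0.0258  0.1086]
tip 0.013 [ 0.5391 -0.0278  0.1066]
hub rim check [array([134., 383.]), array([ 64., 474.]), array([123., 570.]), array([282., 611.]), array([444., 570.]), array([507., 474.]), array([440., 382.]), array([288., 346.])]
```

```bash
python3 -m jog '[[1,-0.0008,0.0009,0.003,0,0,0],[1,0,0,0.005,0,0,0],[1,0,0,0.005,0,0,0],[1,0,0,0.005,0,0,0],[1,0,0,0.005,0,0,0],[1,0,0,0.004,0,0,0],[1,0,0,0.002,0,0,0],[1,0,0,0.001,0,0,0],[1,0,0,0,0,0,0],[1,0,0,0,0,0,0]]'
python3 -c "
from h import *
go([.538,-.03,.15])
S=bot.capture('side');img=S['img'][195:240,262:307];img=cv2.resize(img,None,fx=13,fy=13,interpolation=cv2.INTER_CUBIC)
img=np.clip(255*(img/255.)**.6,0,255).astype(np.uint8)
cv2.imwrite('pics/s11.png',img)
"
```

```text
t: 10.03
tool_pos: [0.538, -0.0308, 0.1431]
eef_rot: [0.974, 0.226, 0.0, 0.0]
force: [0.0, -0.3, -2.2]
gripper_width: 0.0203
t 10.03 pos [ 0.538  -0.0308  0.1431] F [ 0.03 -0.32 -2.19] w 0.0203 zaxis [ 3.e-04  0.e+00 -1.e+00] xaxis [0.898 0.441 0.   ] tool delta [ 0.0004 -0.0007 -0.0069] q [ 0.21  0.36 -0.33  1.94  0.15  0.87 -1.31]
```

View pics/s11.png

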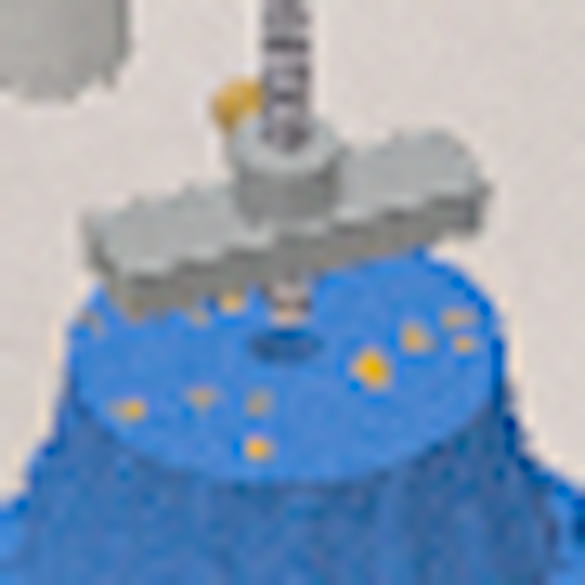

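```bash
python3 -c "
from h import *
np.set_printoptions(precision=4,suppress=True)
S=bot.capture('side')
q=lambda u,v:(262+(u+.5)/13-.5,195+(v+.5)/13-.5)
go([.538,-.03,.15])
b=onz(S,q(285,344),.07);print('bore',b)
zb=.1431-.1233+.07
for v in(140,144,148):print('boss',onz(S,q(289,v),zb+.024))
for r in(.011,.013,.015):print('tip',r,onz(S,q(290,309),zb-r))
f=lambda X:((proj(S,X)-[262,195]+.5)*13-.5).round(0)
for c in ([.5387,-.0283],[.5387,-.0293],[.5377,-.0283]):print(c,f([*c,zb+.024]),f([*c,zb-.013]),f([*c,.07]))
"
```

```text
t 10.13 pos [ 0.538  -0.0307  0.1433] F [-0.12 -0.03 -0.79] w 0.0202 zaxis [ 0.0005 -0.     -1.    ] xaxis [0.897 0.441 0.   ] tool delta [ 0.0003 -0.0007 -0.0067] q [ 0.21  0.36 -0.33  1.94  0.15  0.87 -1.31]
bore [ 0.5387 -0.0283  0.07  ]
boss [ 0.5388 -0.03    0.1138]
boss [ 0.5379 -0.0291  0.1138]
boss [ 0.537  -0.0283  0.1138]
tip 0.011 [ 0.5371 -0.0281  0.0788]
tip 0.013 [ 0.5391 -0.03    0.0768]
tip 0.015 [ 0.541  -0.0319  0.0748]
[0.5387, -0.0283] [[282. 144.]] [[285. 314.]] [[285. 344.]]
[0.5387, -0.0293] [[286. 142.]] [[289. 312.]] [[289. 342.]]
[0.5377, -0.0283] [[286. 146.]] [[288. 316.]] [[289. 347.]]
```

```bash
python3 -m jog '[[1,0.0009,-0.0007,0,0,0,0],[1,0,0,0.001,0,0,0],[1,0,0,0.001,0,0,0],[1,0,0,0.001,0,0,0],[1,0,0,0.001,0,0,0],[1,0,0,0.001,0,0,0],[1,0,0,0.001,0,0,0],[1,0,0,0.001,0,0,0],[1,0,0,0.001,0,0,0],[1,0,0,0.001,0,0,0]]'
python3 -c "
from h import *
go([.538,-.03,.15])
S=bot.capture('side');img=S['img'][195:240,262:307];img=cv2.resize(img,None,fx=13,fy=13,interpolation=cv2.INTER_CUBIC)
img=np.clip(255*(img/255.)**.6,0,255).astype(np.uint8)
cv2.imwrite('pics/s12.png',img)
"
```

```text
t: 10.97
tool_pos: [0.5383, -0.0297, 0.1339]
eef_rot: [0.974, 0.226, 0.0, -0.0]
force: [-0.5, 1.0, -1.3]
gripper_width: 0.02
t 10.97 pos [ 0.5383 -0.0297  0.1339] F [-0.49  0.98 -1.27] w 0.02 zaxis [ 0.  0. -1.] xaxis [0.897 0.441 0.   ] tool delta [-0.0004  0.0001 -0.0161] q [ 0.21  0.38 -0.33  1.94  0.16  0.85 -1.32]
```

View pics/s12.png

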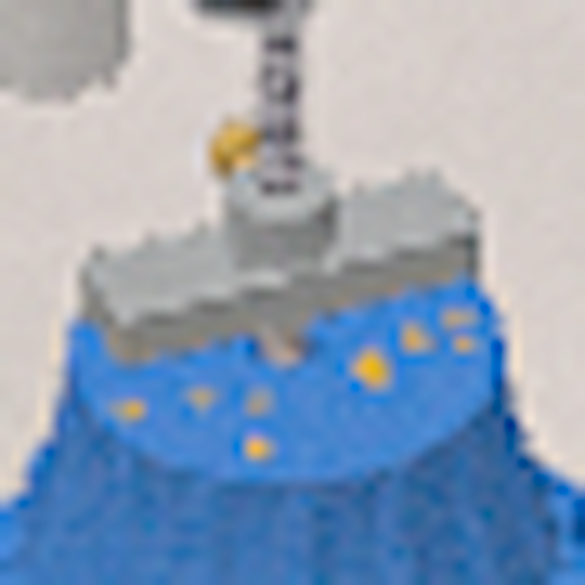

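```bash
python3 -m jog '[[1,0,0,0.001,0,0,0],[1,0,0,0.001,0,0,0],[1,0,0,0.001,0,0,0]]';python3 -m jog '[[1,0,0,0.001,0,0,0],[1,0,0,0.001,0,0,0],[1,0,0,0.001,0,0,0]]'
python3 -c "
from h import *
go([.538,-.03,.15])
S=bot.capture('side');img=S['img'][195:240,262:307];img=cv2.resize(img,None,fx=13,fy=13,interpolation=cv2.INTER_CUBIC)
img=np.clip(255*(img/255.)**.6,0,255).astype(np.uint8)
cv2.imwrite('pics/s13.png',img)
"
```

```text
t: 11.27
tool_pos: [0.5383, -0.0298, 0.1309]
eef_rot: [0.974, 0.226, 0.0, 0.0]
force: [0.1, 0.2, -1.5]
gripper_width: 0.0202
t: 11.52
tool_pos: [0.5383, -0.0297, 0.1279]
eef_rot: [0.974, 0.226, 0.0, -0.0]
force: [0.2, -0.1, -0.7]
gripper_width: 0.0199
t 11.52 pos [ 0.5383 -0.0297  0.1279] F [ 0.23 -0.11 -0.75] w 0.0199 zaxis [-0.  0. -1.] xaxis [0.897 0.441 0.   ] tool delta [-0.0004  0.0001 -0.0221] q [ 0.21  0.38 -0.33  1.95  0.16  0.84 -1.32]
```

View pics/s13.png

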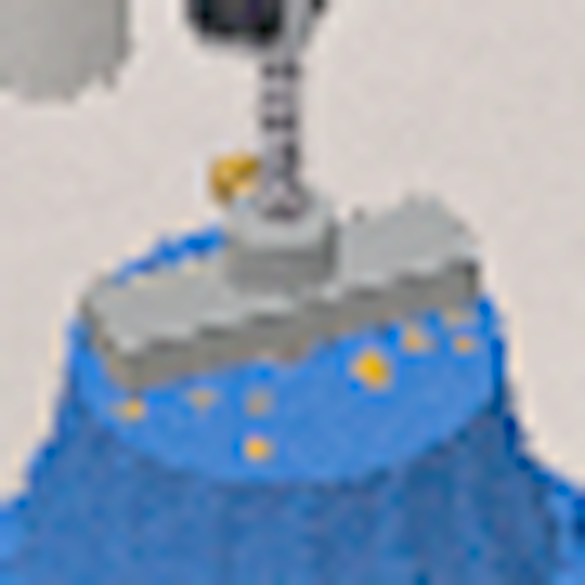

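The rod is inside the bore with no resistance. Continue until the bar seats.

```bash
python3 -m jog '[[1,0,0,0.001,0,0,0],[1,0,0,0.001,0,0,0],[1,0,0,0.001,0,0,0]]';python3 -m jog '[[1,0,0,0.001,0,0,0]]';python3 -m jog '[[1,0,0,0.001,0,0,0]]';python3 -m jog '[[1,0,0,0.001,0,0,0]]';python3 -m jog '[[1,0,0,0.001,0,0,0]]'
```

```text
t: 11.82
tool_pos: [0.5384, -0.0297, 0.1249]
eef_rot: [0.974, 0.226, 0.0, 0.0]
force: [0.6, 0.8, -1.5]
gripper_width: 0.0205
t: 11.9
tool_pos: [0.5383, -0.0297, 0.1239]
eef_rot: [0.974, 0.226, 0.0, 0.0]
force: [0.1, 0.6, -2.5]
gripper_width: 0.0202
t: 11.98
tool_pos: [0.5384, -0.0298, 0.1231]
eef_rot: [0.974, 0.226, 0.0, 0.0]
force: [-1.3, -0.6, 3.8]
gripper_width: 0.0199
t: 12.07
tool_pos: [0.5386, -0.0298, 0.1224]
eef_rot: [0.974, 0.226, 0.0, 0.0]
force: [-1.1, 0.1, 4.4]
gripper_width: 0.02
t: 12.15
tool_pos: [0.5386, -0.0298, 0.1214]
eef_rot: [0.974, 0.226, 0.0, 0.0]
force: [-1.6, -0.1, 5.0]
gripper_width: 0.0201
```

The bar seated at TCP z ≈ 0.1233 and the rod now slides at about 5 N. I'll go down in small typed rows, with a force guard that only stops the chain.

```bash
cat > g.py <<'E'
import sys
from rig import bot
o=bot.get_obs();f=o["force"];print(round(o["t"],2),"z",o["tool_pos"].round(4),"F",f.round(1))
sys.exit(1 if f[2]>7.5 else 0)
E
python3 -m jog '[[1,0,0,0.0007,0,0,0]]'>/dev/null && python3 g.py && python3 -m jog '[[1,0,0,0.0007,0,0,0]]'>/dev/null && python3 g.py && python3 -m jog '[[1,0,0,0.0007,0,0,0]]'>/dev/null && python3 g.py && python3 -m jog '[[1,0,0,0.0007,0,0,0]]'>/dev/null && python3 g.py && python3 -m jog '[[1,0,0,0.0007,0,0,0]]'>/dev/null && python3 g.py && python3 -m jog '[[1,0,0,0.0007,0,0,0]]'>/dev/null && python3 g.py
```

```text
12.23 z [ 0.5385 -0.0298  0.1206] F [-0.7 -0.8  5.3]
12.32 z [ 0.5385 -0.0298  0.1199] F [-1.4 -1.2  5.3]
12.4 z [ 0.5385 -0.0298  0.1191] F [-1.7 -0.7  3.9]
12.48 z [ 0.5385 -0.0298  0.1183] F [-2.  -1.8  4.4]
12.57 z [ 0.5385 -0.0298  0.1176] F [-0.8  0.1  4.7]
12.65 z [ 0.5385 -0.0298  0.1168] F [-0.6 -0.9  4.8]
```

```bash

python3 -m jog '[[1,0,0,0.0007,0,0,0]]'>/dev/null && python3 g.py && python3 -m jog '[[1,0,0,0.0007,0,0,0]]'>/dev/null && python3 g.py && python3 -m jog '[[1,0,0,0.0007,0,0,0]]'>/dev/null && python3 g.py && python3 -m jog '[[1,0,0,0.0007,0,0,0]]'>/dev/null && python3 g.py && python3 -m jog '[[1,0,0,0.0007,0,0,0]]'>/dev/null && python3 g.py && python3 -m jog '[[1,0,0,0.0007,0,0,0]]'>/dev/null && python3 g.py && python3 -m jog '[[1,0,0,0.0007,0,0,0]]'>/dev/null && python3 g.py && python3 -m jog '[[1,0,0,0.0007,0,0,0]]'>/dev/null && python3 g.py && python3 -m jog '[[1,0,0,0.0007,0,0,0]]'>/dev/null && python3 g.py && python3 -m jog '[[1,0,0,0.0007,0,0,0]]'>/dev/null && python3 g.py
```

```text
12.73 z [ 0.5385 -0.0298  0.1161] F [-0.6 -1.1  4.2]
12.82 z [ 0.5385 -0.0298  0.1154] F [-1.4 -0.8  5.1]
12.9 z [ 0.5385 -0.0298  0.1147] F [-0.4 -0.6  5. ]
12.98 z [ 0.5385 -0.0298  0.114 ] F [ 0.4 -1.3  4.9]
13.07 z [ 0.5384 -0.0298  0.1133] F [-1.3 -1.2  5.1]
13.15 z [ 0.5385 -0.0298  0.1126] F [-0.2 -1.1  4.9]
13.23 z [ 0.5385 -0.0298  0.1119] F [ 0.1 -1.1  4.9]
13.32 z [ 0.5384 -0.0298  0.1112] F [-0.2 -2.2  4.3]
13.4 z [ 0.5384 -0.0298  0.1105] F [-0.2 -0.6  4.9]
13.48 z [ 0.5384 -0.0298  0.1098] F [-0.8 -2.   4. ]
```

```bash

python3 -m jog '[[1,0,0,0.0007,0,0,0]]'>/dev/null && python3 g.py && python3 -m jog '[[1,0,0,0.0007,0,0,0]]'>/dev/null && python3 g.py && python3 -m jog '[[1,0,0,0.0007,0,0,0]]'>/dev/null && python3 g.py && python3 -m jog '[[1,0,0,0.0007,0,0,0]]'>/dev/null && python3 g.py && python3 -m jog '[[1,0,0,0.0007,0,0,0]]'>/dev/null && python3 g.py && python3 -m jog '[[1,0,0,0.0007,0,0,0]]'>/dev/null && python3 g.py && python3 -m jog '[[1,0,0,0.0007,0,0,0]]'>/dev/null && python3 g.py && python3 -m jog '[[1,0,0,0.0007,0,0,0]]'>/dev/null && python3 g.py && python3 -m jog '[[1,0,0,0.0007,0,0,0]]'>/dev/null && python3 g.py && python3 -m jog '[[1,0,0,0.0007,0,0,0]]'>/dev/null && python3 g.py && python3 -m jog '[[1,0,0,0.0007,0,0,0]]'>/dev/null && python3 g.py && python3 -m jog '[[1,0,0,0.0007,0,0,0]]'>/dev/null && python3 g.py && python3 -m jog '[[1,0,0,0.0007,0,0,0]]'>/dev/null && python3 g.py && python3 -m jog '[[1,0,0,0.0007,0,0,0]]'>/dev/null && python3 g.py
```

```text
13.57 z [ 0.5384 -0.0298  0.1091] F [ 0.1 -2.3  3.7]
13.65 z [ 0.5384 -0.0298  0.1084] F [-1.3 -1.5  4.9]
13.73 z [ 0.5384 -0.0298  0.1077] F [-0.1 -1.6  4.9]
13.82 z [ 0.5384 -0.0298  0.107 ] F [-0.4 -1.6  4.4]
13.9 z [ 0.5384 -0.0298  0.1063] F [ 0.  -1.4  4.3]
13.98 z [ 0.5384 -0.0298  0.1056] F [ 0.6 -1.3  4.1]
14.07 z [ 0.5384 -0.0298  0.1049] F [-0.3 -1.9  5. ]
14.15 z [ 0.5384 -0.0298  0.1042] F [ 0.  -1.1  4.2]
14.23 z [ 0.5384 -0.0298  0.1035] F [-0.2 -1.3  4.6]
14.32 z [ 0.5384 -0.0298  0.1027] F [ 0.3 -0.7  4.3]
14.4 z [ 0.5384 -0.0298  0.102 ] F [ 0.7 -2.4  4.5]
14.48 z [ 0.5384 -0.0298  0.1014] F [ 0.7 -1.5  4.5]
14.57 z [ 0.5384 -0.0298  0.1006] F [ 0.9 -1.3  4.7]
14.65 z [ 0.5384 -0.0298  0.1   ] F [ 0.1 -2.   4.7]
```

```bash

python3 -m jog '[[1,0,0,0.0007,0,0,0]]'>/dev/null && python3 g.py && python3 -m jog '[[1,0,0,0.0007,0,0,0]]'>/dev/null && python3 g.py && python3 -m jog '[[1,0,0,0.0007,0,0,0]]'>/dev/null && python3 g.py && python3 -m jog '[[1,0,0,0.0007,0,0,0]]'>/dev/null && python3 g.py && python3 -m jog '[[1,0,0,0.0007,0,0,0]]'>/dev/null && python3 g.py && python3 -m jog '[[1,0,0,0.0007,0,0,0]]'>/dev/null && python3 g.py && python3 -m jog '[[1,0,0,0.0007,0,0,0]]'>/dev/null && python3 g.py
python3 -c "
from h import *
S=bot.capture('side');img=S['img'][180:240,252:312];img=cv2.resize(img,None,fx=10,fy=10,interpolation=cv2.INTER_CUBIC)
img=np.clip(255*(img/255.)**.6,0,255).astype(np.uint8)
cv2.imwrite('pics/s14.png',img)
"
```

```text
14.73 z [ 0.5384 -0.0298  0.0992] F [ 0.  -2.   3.4]
14.82 z [ 0.5384 -0.0298  0.0986] F [ 0.4 -1.9  3.4]
14.9 z [ 0.5384 -0.0298  0.0979] F [ 0.9 -2.1  4.7]
14.98 z [ 0.5386 -0.0297  0.0976] F [-1.2 -1.6 13.8]
```

View pics/s14.png

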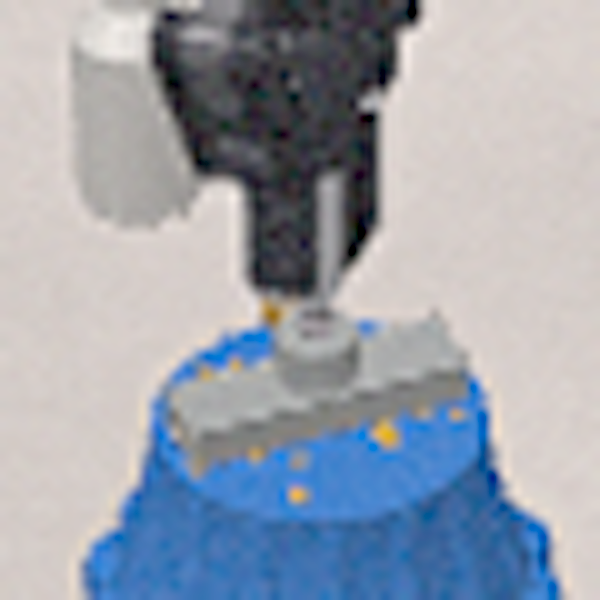

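The force jumped from 4.7 to 13.8 N, so the rod has bottomed. In the picture the bar is flat on the hub and the fingertips are clear of the boss. I'll ease off slightly and hold.

```bash
python3 -m jog '[[1,0,0,-0.0003,0,0,0],[1,0,0,0,0,0,0],[1,0,0,0,0,0,0],[1,0,0,0,0,0,0],[1,0,0,0,0,0,0]]'; python3 g.py
```

```text
t: 15.45
tool_pos: [0.5385, -0.0295, 0.0977]
eef_rot: [0.974, 0.226, 0.0, -0.0]
force: [-0.4, -1.4, 6.6]
gripper_width: 0.02
15.45 z [ 0.5385 -0.0295  0.0977] F [-0.4 -1.4  6.6]
```

```bash
python3 -m jog '[[1,0,0,-0.001,0,0,0],[1,0,0,-0.002,0,0,0],[1,0,0,-0.003,0,0,0],[1,0,0,-0.004,0,0,0],[1,0,0,-0.005,0,0,0],[1,0,0,-0.006,0,0,0],[1,0,0,-0.006,0,0,0],[1,0,0,-0.006,0,0,0],[1,0,0,-0.006,0,0,0],[1,0,0,-0.006,0,0,0],[1,0,0,-0.006,0,0,0],[1,0,0,-0.006,0,0,0],[1,0,0,-0.005,0,0,0],[1,0,0,-0.004,0,0,0],[1,0,0,-0.002,0,0,0],[1,0,0,-0.001,0,0,0],[1,0,0,0,0,0,0]]'
python3 -c "
from h import *
go([.5182,.243,.166])
S=bot.capture('side');img=S['img'][150:240,235:325];img=cv2.resize(img,None,fx=6.6,fy=6.6,interpolation=cv2.INTER_CUBIC)
img=np.clip(255*(img/255.)**.6,0,255).astype(np.uint8)
cv2.imwrite('pics/s15.png',img)
"
```

```text
t: 16.87
tool_pos: [0.5383, -0.0297, 0.1666]
eef_rot: [0.974, 0.226, 0.0, 0.0]
force: [-0.1, -0.6, -1.7]
gripper_width: 0.02
t 16.87 pos [ 0.5383 -0.0297  0.1666] F [-0.06 -0.58 -1.73] w 0.02 zaxis [ 1.e-04 -0.e+00 -1.e+00] xaxis [0.897 0.441 0.   ] tool delta [ 0.1022 -0.2537  0.0006] q [ 0.22  0.33 -0.34  1.91  0.14  0.92 -1.3 ]
```

View pics/s15.png

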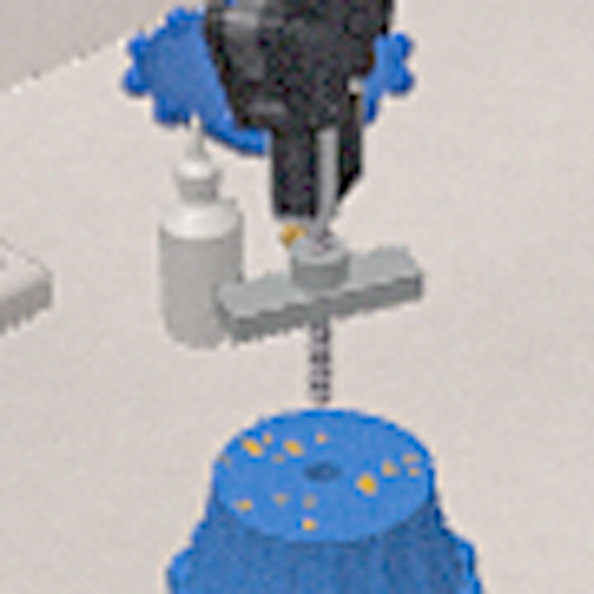

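```bash
python3 -m jog '[[1,0.003,-0.007,0,0,0,0],[1,0.006,-0.014,0,0,0,0],[1,0.007,-0.017,0,0,0,0],[1,0.007,-0.017,0,0,0,0],[1,0.007,-0.018,0,0,0,0],[1,0.007,-0.018,0,0,0,0],[1,0.007,-0.018,0,0,0,0],[1,0.007,-0.018,0,0,0,0],[1,0.007,-0.018,0,0,0,0],[1,0.007,-0.018,0,0,0,0],[1,0.007,-0.018,0,0,0,0],[1,0.007,-0.017,0,0,0,0],[1,0.007,-0.017,0,0,0,0],[1,0.006,-0.015,0,0,0,0],[1,0.005,-0.012,0,0,0,0],[1,0.0035,-0.009,0,0,0,0],[1,0.0015,-0.004,0,0,0,0],[1,0,0,0,0,0,0],[1,0,0,0,0,0,0]]'
python3 -c "
from h import *
go([.518,.2435,.166])
S=bot.capture('side');img=S['img'][205:295,140:230];img=cv2.resize(img,None,fx=6.6,fy=6.6,interpolation=cv2.INTER_CUBIC)
img=np.clip(255*(img/255.)**.6,0,255).astype(np.uint8)
cv2.imwrite('pics/s16.png',img)
"
```

```text
t: 18.5
tool_pos: [0.5175, 0.2434, 0.1663]
eef_rot: [0.974, 0.226, -0.0, 0.0]
force: [0.2, -0.1, -2.7]
gripper_width: 0.0202
t 18.5 pos [0.5175 0.2434 0.1663] F [ 0.22 -0.13 -2.73] w 0.0202 zaxis [-3.e-04 -8.e-04 -1.e+00] xaxis [ 0.898  0.441 -0.001] tool delta [0.0005 0.0001 0.0003] q [-0.21  0.4  -0.43  1.83  0.2   0.95 -1.84]
```

View pics/s16.png

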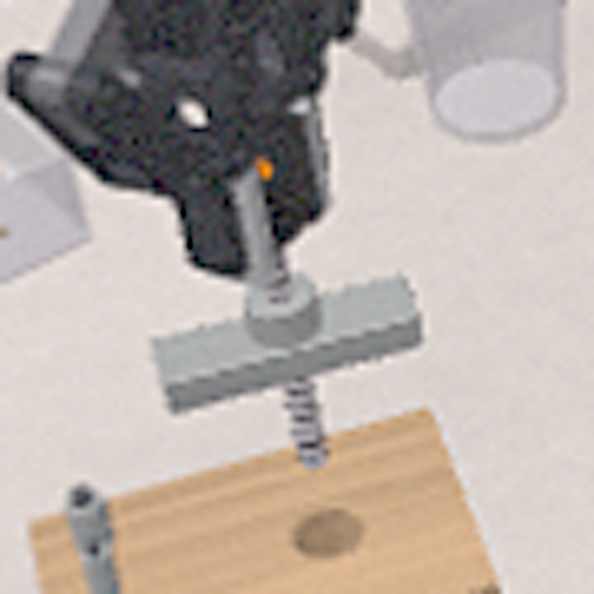

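```bash
python3 -c "
from h import *
np.set_printoptions(precision=4,suppress=True)
S=bot.capture('side')
q=lambda u,v:(140+(u+.5)/6.6-.5,205+(v+.5)/6.6-.5)
print('well',onz(S,q(328,532),.07))
for r in(.037,.0385,.040):print('tip',r,onz(S,q(313,458),.1386-r))
print('boss',onz(S,q(283,296),.1626))
go([.518,.2435,.1])
"
```

```text
well [0.5197 0.2441 0.07  ]
tip 0.037 [0.5178 0.2448 0.1016]
tip 0.0385 [0.5193 0.2441 0.1001]
tip 0.04 [0.5207 0.2434 0.0986]
boss [0.5165 0.2443 0.1626]
t 18.6 pos [0.5177 0.2428 0.1664] F [ 0.77  0.21 -1.67] w 0.0198 zaxis [-0.0001 -0.0009 -1.    ] xaxis [ 0.898  0.44  -0.   ] tool delta [ 0.0006 -0.0005  0.0664] q [-0.21  0.4  -0.43  1.83  0.2   0.95 -1.84]
```

```bash
python3 -m jog '[[1,0.0005,-0.0004,0.003,0,0,0],[1,0,0,0.005,0,0,0],[1,0,0,0.006,0,0,0],[1,0,0,0.006,0,0,0],[1,0,0,0.006,0,0,0],[1,0,0,0.006,0,0,0],[1,0,0,0.006,0,0,0],[1,0,0,0.006,0,0,0],[1,0,0,0.006,0,0,0],[1,0,0,0.005,0,0,0],[1,0,0,0.004,0,0,0],[1,0,0,0.002,0,0,0],[1,0,0,0.001,0,0,0],[1,0,0,0.001,0,0,0],[1,0,0,0,0,0,0]]'
python3 -c "
from h import *
go([.518,.2435,.0977])
S=bot.capture('side');img=S['img'][220:310,140:230];img=cv2.resize(img,None,fx=6.6,fy=6.6,interpolation=cv2.INTER_CUBIC)
img=np.clip(255*(img/255.)**.6,0,255).astype(np.uint8)
cv2.imwrite('pics/s17.png',img)
"
```

```text
t: 19.85
tool_pos: [0.5178, 0.2447, 0.1036]
eef_rot: [0.974, 0.226, 0.0, -0.0]
force: [0.5, -0.1, -1.3]
gripper_width: 0.0199
t 19.85 pos [0.5178 0.2447 0.1036] F [ 0.52 -0.11 -1.34] w 0.0199 zaxis [ 2.e-04  1.e-04 -1.e+00] xaxis [0.897 0.441 0.   ] tool delta [-0.0003  0.0012  0.0059] q [-0.24  0.48 -0.4   1.88  0.25  0.83 -1.88]
```

View pics/s17.png

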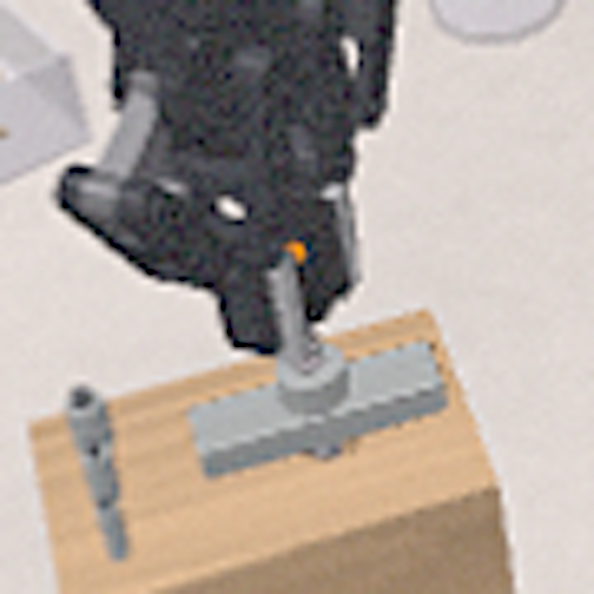

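```bash
sed 's/7.5/1.0/' g.py > g2.py; python3 -m jog '[[1,0,0.0005,0.002,0,0,0],[1,0,0.0005,0.0015,0,0,0],[1,0,0,0.001,0,0,0],[1,0,0,0,0,0,0]]' >/dev/null; python3 g2.py && python3 -m jog '[[1,0,0,0.0004,0,0,0]]'>/dev/null && python3 g2.py && python3 -m jog '[[1,0,0,0.0004,0,0,0]]'>/dev/null && python3 g2.py && python3 -m jog '[[1,0,0,0.0003,0,0,0]]'>/dev/null && python3 g2.py && python3 -m jog '[[1,0,0,0.0003,0,0,0]]'>/dev/null && python3 g2.py
```

```text
20.23 z [0.518  0.2436 0.0988] F [ 0.9 -0.4 -1.7]
20.32 z [0.5181 0.2438 0.0986] F [-0.1 -0.2 -1.4]
20.4 z [0.5181 0.2438 0.0982] F [ 0.1 -0.  -1. ]
20.48 z [0.5181 0.2439 0.0979] F [-0.4 -0.  -1.3]
20.57 z [0.5182 0.2438 0.0977] F [-1.  -1.2  2.4]
```

```bash
python3 -m jog '[[0.2,0,0,0,0,0,0],[0.2,0,0,0,0,0,0],[0.2,0,0,0,0,0,0],[0.2,0,0,0,0,0,0],[-0.2,0,0,0,0,0,0],[-0.2,0,0,0,0,0,0],[-0.2,0,0,0,0,0,0]]'
python3 -c "
from h import *
go([.518,.2435,.0977])
S=bot.capture('side');img=S['img'][220:310,140:230];img=cv2.resize(img,None,fx=6.6,fy=6.6,interpolation=cv2.INTER_CUBIC)
img=np.clip(255*(img/255.)**.6,0,255).astype(np.uint8)
cv2.imwrite('pics/s18.png',img)
"
```

```text
t: 21.15
tool_pos: [0.5181, 0.2438, 0.0976]
eef_rot: [0.974, 0.226, 0.0, -0.0]
force: [-0.1, -0.5, -1.1]
gripper_width: 0.0511
t 21.15 pos [0.5181 0.2438 0.0976] F [-0.07 -0.48 -1.07] w 0.0511 zaxis [ 1.e-04  0.e+00 -1.e+00] xaxis [0.897 0.441 0.   ] tool delta [-0.0002  0.0002 -0.0001] q [-0.24  0.48 -0.4   1.89  0.25  0.82 -1.88]
```

View pics/s18.png

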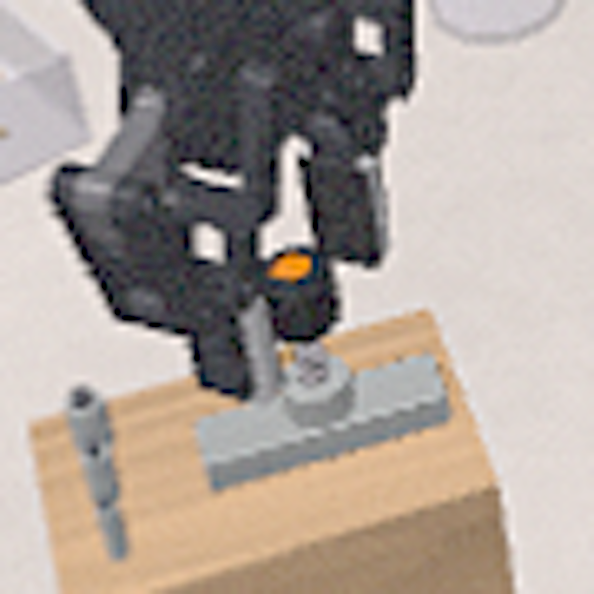

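Released; the gauge stands free with its bar flat. Raising straight up.

```bash
python3 -m jog '[[-0.2,0,0,-0.002,0,0,0],[-0.2,0,0,-0.005,0,0,0],[-0.2,0,0,-0.008,0,0,0],[-0.4,0,0,-0.01,0,0,0],[-0.4,0,0,-0.012,0,0,0],[-0.4,0,0,-0.012,0,0,0],[-0.4,0,0,-0.012,0,0,0],[-0.4,0,0,-0.012,0,0,0],[-0.4,0,0,-0.012,0,0,0],[-0.4,0,0,-0.01,0,0,0],[-0.4,0,0,-0.005,0,0,0],[-0.4,0,0,0,0,0,0]]'
python3 -m jog '[[-0.4,-0.01,0.02,-0.005,0,0,0],[-0.4,-0.01,0.02,-0.005,0,0,0],[-0.4,-0.01,0.02,-0.005,0,0,0],[-0.4,-0.01,0.02,-0.005,0,0,0],[-0.4,-0.01,0.02,-0.005,0,0,0],[-0.4,-0.01,0.02,-0.005,0,0,0],[-0.4,-0.01,0.02,-0.005,0,0,0],[-0.4,-0.01,0.02,0,0,0,0],[-0.4,0,0,0,0,0,0],[-0.4,0,0,0,0,0,0]]'
python3 -c "
from h import *
S=bot.capture('side');img=S['img'][240:330,140:230];img=cv2.resize(img,None,fx=6.6,fy=6.6,interpolation=cv2.INTER_CUBIC)
img=np.clip(255*(img/255.)**.6,0,255).astype(np.uint8)
cv2.imwrite('pics/s19.png',img);cv2.imwrite('pics/s20.png',S['img'])
T=bot.capture('top');cv2.imwrite('pics/t20.png',np.clip(2.*T['img'],0,255).astype(np.uint8))
cv2.imwrite('pics/t21.png',np.clip(2*cv2.resize(T['img'][180:246,145:211],None,fx=8,fy=8,interpolation=cv2.INTER_CUBIC).astype(float),0,255).astype(np.uint8))
"
```

```text
t: 22.2
tool_pos: [0.5188, 0.2442, 0.1991]
eef_rot: [0.974, 0.226, 0.001, -0.0]
force: [0.1, -0.3, 0.3]
gripper_width: 0.0596
t: 23.03
tool_pos: [0.5165, 0.0634, 0.232]
eef_rot: [0.974, 0.225, -0.001, 0.0]
force: [0.3, -0.2, 0.4]
gripper_width: 0.06
```

View pics/s19.png

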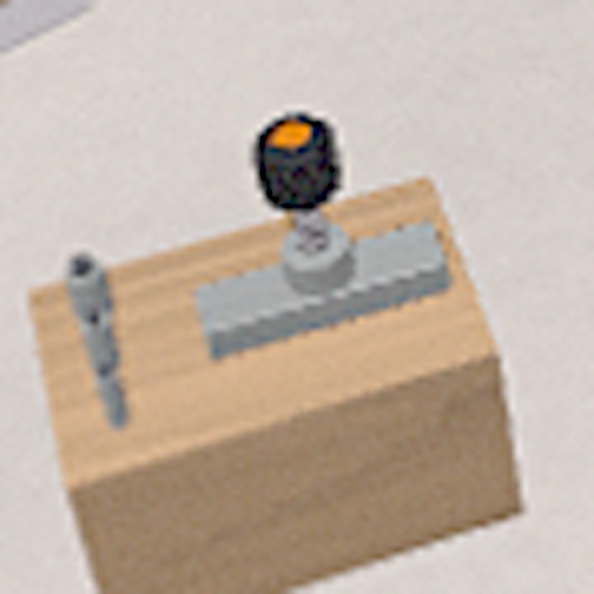

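View pics/s20.png

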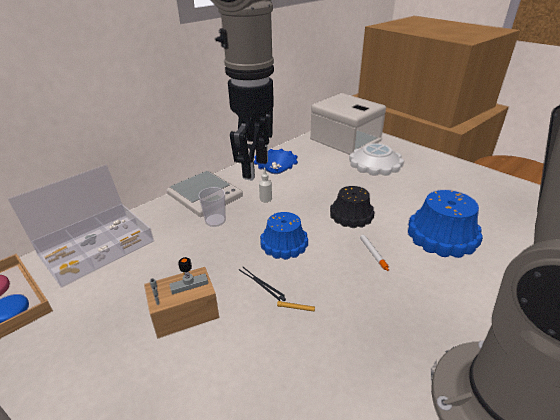

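View pics/t21.png

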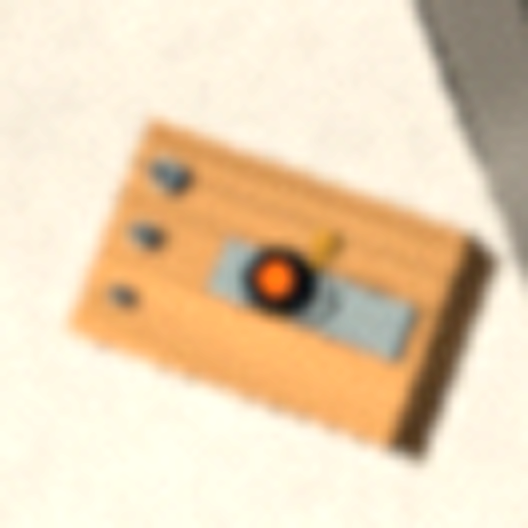

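```bash
python3 -c "
from h import *
np.set_printoptions(precision=4,suppress=True)
S=bot.capture('side');T=bot.capture('top')
ks=cp(140,240,6.6,292,134);kt=cp(145,180,8,278,279)
X=tri(S,ks,T,kt);print(X,'reading',.176-X[0][2])
print('boss',onz(S,cp(140,240,6.6,318,252),.094))
a=cv2.imread('pics/side0.png')[190:270,240:400];b=S['img'][190:270,240:400]
print('base diff',np.abs(cv2.GaussianBlur(a,(5,5),0).astype(int)-cv2.GaussianBlur(b,(5,5),0)).max())
o=bot.get_obs();print(o['t'],o['force'])
bot.finish_job()
"
```

```text
(array([0.5194, 0.2427, 0.1344]), [np.float64(0.001753983847057389), np.float64(0.0017539838470572997)]) reading 0.04158927026059084
boss [0.5156 0.2459 0.094 ]
base diff 12
23.2333 [-0.0583 -0.6489 -0.0865]
the job is handed in; nothing more can be done
```

The bore in the small blue base is measured and the gauge is back standing free in its well. I handed the job in at 23.2 s of the 51 s allowed; no verdict was reported.

**What I did**
- I lifted the gauge by its knob and seated the bar on the base. The rod then slid down at about 8 mm/s against about 5 N.
- I stopped when the push jumped from 4.7 N to 13.8 N, eased it to about 6.6 N and held it there briefly. The highest push I read was 13.8 N, against the 25 N limit.
- I then lowered the gauge into the well until light contact (2.4 N), opened the jaws and withdrew.

**Last checks**
- **Reading kept:** the tool height was 0.0977 m both when the rod bottomed and when the bar sat back on the block, so the reading should not have shifted.
- **Reading value:** tool travel puts it at about 38.5 mm, starting from a roughly 13 mm image estimate, while the final camera triangulation gave 41.6 mm. The two disagree by about 3 mm, and the camera figure has a 1.8 mm residual. I trusted the matching tool heights.
- **Gauge position:** the side-view estimate for the boss was about 4 mm off the well centre, but the knob triangulated to within about 1 mm of where it started. Both are inside the 7 mm limit.
- **Blue base and neighbours:** the side picture around the blue and smoke bases matches the first one, and nothing else looks moved.

One thing differed from the spec: the fingertips sat roughly 17–25 mm farther back from the TCP than described, so I set the grasp height from the pictures.

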